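# Clamp a dish holder with the inner knob of a coaxial pair

### The arm

A 6-joint arm with a two-finger parallel gripper is mounted at the origin on the work surface. World frame = base frame: x ahead of the robot, y to its left, z up, the work surface at z = 0. Lengths are in m, angles in degrees, forces in N, time in s.
With the tool pointing down it reaches from about 0.4 to 0.825 m from the base axis. Payload 7 kg.
Tool frame: the origin (TCP) lies midway between the tips of the shut fingers; the grasp point (between the pads) lies 19 mm behind it; z points along the fingers, y is the line along which they close (so a half turn about z gives the same grasp; the last joint's range is limited). The gripper opens to 88 mm and grips with 3 to 60 N. Pads are 19 mm wide; open, the fingers measure 130 mm over their backs; the gripper's body (78 mm by 193 mm) begins 47 mm behind the grasp point.
Start: joints at [-56.889, 20.546, 0.682, 0, -70.136, -16.507], TCP at [0.193, -0.647, 0.227] pointing down, gripper open.
Joint ranges: [-176.03, 176.03], [-82.01, 121.73], [-58.28, 71.71], [-173.87, 95.51], [-174.79, -0.11], [-173.66, 173.66]. Speed limits (degrees/s): [136.94, 136.94, 172.46, 180, 180, 180].

### API

Orientations are given as a 3x3 rotation matrix whose columns are the frame's x, y, z axes.
In Python, from rig import robot gives the robot as it stands. Calls block until the motion is done:
- robot.goto(position, orientation): joint-space move of the TCP to a pose.
- robot.servo_line(position, ori=None, speed=0.15): straight line of the TCP; ori=None keeps the orientation; speed is the mean speed in m/s.
- robot.movej(angles): joint-space move.
- robot.move_gripper(opening): opening from 0.0 (shut) to 1.0 (fully open); the grip force is fixed at half the most; returns when the fingers have stopped.
- robot.dwell(seconds).
- robot.ik(position, orientation): joint angles nearest the present ones, or None.
- robot.grab_frame(name): name is "scene" or "top" or "wrist"; returns (picture, depth): 400x640x3 uint8, red, green, blue; 400x640 float32, m along the optical axis (not along the pixel's ray), 0 where there is no reading.
- robot.camera_info(name): a dict with "vfov" (degrees; the focal length in pixels is half the picture's height over the tangent of half this angle, whatever the lens; pixels are square), "cx", "cy" (the principal point, pixels), "view" (4x4, takes a point from world to camera coordinates); the wrist camera has in their place "T_tool_cam" (4x4, takes a point from camera to tool coordinates, whose origin is the TCP and whose axes are the flange's). Camera axes: x right, y down, z forward; pixel columns grow to the right and rows downward; lengths in m; the calibration is good to about 2 mm. A picture is of the moment at which its call begins: read the wrist's pose just before it. camera_info takes no time and is no camera call.
A pose or a line that the arm cannot do raises robot.Unreachable and nothing moves.
- robot.job_done(): hands the job in; it is judged then, once.
Readings, each from a call of its own:
- robot.read_t(): time.
- robot.read_qpos(): joint angles.
- robot.read_qvel(): joint speeds.
- robot.read_effort(): joint torques, N m.
- robot.read_position(): TCP position.
- robot.read_tcp_rot(): TCP orientation.
- robot.read_force(): force on the tool from outside, world axes, zero at the start.
- robot.read_ft_torque(): the same for the moment, N m.
- robot.read_grip_width(): opening from 0.0 (shut) to 1.0 (fully open).
- robot.read_finger_force(): force on a finger pad.
Only numpy, scipy, OpenCV 4.12 (cv2) and the standard library are available. Lean on these libraries where they do the work, as an engineer would, in place of code of your own. Each camera call takes 0.05 s, during which the arm holds its last target. There are 200 camera calls.

### The job

Set the blue dish holder flat on the bed of the dish stage, centred between the two blue lines and square to the steel stop, and let go. Then turn only the small inner knob clockwise until the jaw has pushed the holder flush against the stop and clamps it gently, with about 9 N; never overtighten it, never turn the black outer ring, never push the jaw by hand, and leave everything else on the bench as it is. Finish with the gripper clear.

Things in the scene. Friction and masses are not known exactly. Their poses are not given: they have to be found in the camera images.
- stage: White dish stage bolted down: plate 110 (x) x 240 (y) x 20 mm, its top is the bed; origin at the centre of its underside. At its +y end a steel stop, 60 mm wide, inner face at y +75 mm, top 14 mm above the bed; at its -y end a grey drive head, 60 x 60 mm, centred at y -70, top 45 mm above the bench, with the knobs on it. The jaw slides along y between them.
- nest (a point): Point on the bed where the centre of the holder's underside lies when flush against the stop and centred between the two blue lines (stage x 0, y +55, z 20 mm). Axes as the stage. With the jaw fully back, the free space between its pad and the stop is 46 to 54 mm.
- holder: The blue dish holder: loose square block 40 x 40 x 14 mm with a clear round dish 35 mm across on it, 20 mm high in all, 0.12 kg nominal. Origin at the centre of its underside, z up, x and y square to its sides.
- spare: Orange dish holder, otherwise the same as the blue one. Not to be used or moved.
- jaw: Blue jaw, 34 (x) x 16 (y) x 17 mm, top 37 mm above the bench, origin at its middle on the bed. Starts fully back (stage y -1). It carries a rubber pad 28 mm wide on a spring: 4 N/mm, yields 6 mm. The pad's set-screw differs every time: its face is 22 to 30 mm ahead of the origin, not measured, so the stopping point must be felt. Clamp force: right 5 to 13 N; over 18 N breaks the dish.
- knob_top (a point): Centre of the flat top of the small inner knob: bare aluminium, round, knurled, red mark, 22 mm across, standing 18 mm out of the outer ring, top 75 mm above the bench, axis vertical. Clockwise seen from above tightens. A grip of 60 N does not slip.
- fine (a joint): Angle of the inner knob, rad, 0 at the start (jaw fully back), grows clockwise to a hard stop at 2; moves the jaw 12 mm per rad. Rubs with a steady 0.26 N m and stays where it is left; each 1 N of clamp force adds 0.012 N m to the turning torque (9 N: 0.11). The pad meets a holder that is flush against the stop at 0.5 to 1.17 rad, and about 0.19 rad more clamps it right.
- ring_mark (a point): Yellow mark on top of the black outer ring, 23 mm from the knobs' common axis. The ring is 54 mm across, 12 mm high, its top 57 mm above the bench, at any angle at the start. It turns very easily (0.02 N m), so a fingertip rubbing on it drags it; the mark may stray 3 mm at most.
- bottle: Bystander: closed amber bottle, 52 mm across, 120 mm high, origin at its underside.
- dishes: Bystander: stack of three clear dishes, 91 mm across, 42 mm high, origin at its underside.
- tipbox: Bystander: green pipette-tip box, 80 x 120 x 55 mm, origin at its underside.
- driver: Bystander: screwdriver, 150 mm long, lying on the bench.
- beaker: Bystander: open glass beaker, 60 mm across, 70 mm high, origin at its underside.
- jar: Bystander: jar with blue cap, 60 mm across, 65 mm high, origin at its underside.

How it is judged (in metres and radians):
On the way:
1. the blue holder stands flat on the bed between jaw and stop, centred and roughly square, not held and not yet clamped (x of holder in the frame of nest between -0.008 and 0.008 m and z of holder in the frame of nest between -0.003 and 0.003 m and angle between holder's own z axis and vertical below 0.1 rad and y of holder in the frame of nest between -0.012 and 0.002 m and (angle between the y axis of holder and the y axis of stage, either way round below 0.2 rad or angle between the x axis of holder and the y axis of stage, either way round below 0.2 rad) and contact force between the fingers and holder below 0.1 N and contact force between jaw and holder below 2 N), for 0.2 s.
At the end, for the whole second after the job is handed in: The blue holder is at rest flat on the bed, within 8 mm of the centre line between the blue lines, flush against the stop (2.5 mm) and square to it (0.06 rad), clamped by the jaw with 5 to 13 N (x of holder in the frame of nest between -0.008 and 0.008 m and z of holder in the frame of nest between -0.003 and 0.003 m and angle between holder's own z axis and vertical below 0.1 rad and y of holder in the frame of nest between -0.0025 and 0.0025 m and contact force between jaw and holder between 5 and 13 N and linear speed of holder below 0.01 m/s and (angle between the y axis of holder and the y axis of stage, either way round below 0.06 rad or angle between the x axis of holder and the y axis of stage, either way round below 0.06 rad)); the robot touches nothing.
It fails at once if the clamp is overtightened: the jaw presses the blue holder with more than 18 N (contact force between jaw and holder above 18 N).
It fails at once if the outer ring is dragged round: its mark moves more than 3 mm (distance of ring_mark from where it was at the start of the episode above 0.003 m).
It fails at once if the jaw is pushed by the fingers (over 3 N) instead of by the knob (contact force between the fingers and jaw above 3 N).
It fails at once if the orange holder or another thing on the bench is moved more than 20 mm (distance of any of spare, bottle, dishes, tipbox, driver, beaker, jar from where it was at the start of the episode above 0.02 m).
It also fails if it takes over 54 s, if anything falls off the work surface, if the arm or the gripper's body presses on something with over 40 N, if the wrist force passes 120 N, or if a joint passes its speed limit or range.

## Working session

There is one attempt and no reset: what is moved stays moved. The work goes in short steps, each a Python script; the robot and the scene stay as the last script left them, time stands still between calls to the robot, and variables do not carry over. Pictures are saved under pics/ and viewed, at most 10 in all, crops included, and the job is handed in when it is done.

```bash
mkdir -p pics; ls
cat > h.py <<'E'
import numpy as np, cv2
from rig import robot
def cam(n):
    c=robot.camera_info(n); f=200/np.tan(np.radians(c["vfov"])/2); return c,f
def pts(n,uv,z):
    """cast pixels onto horizontal plane z (fixed cams)"""
    c,f=cam(n); T=np.linalg.inv(np.array(c["view"])); out=[]
    for u,v in np.atleast_2d(uv):
        d=T[:3,:3]@np.array([(u-c["cx"])/f,(v-c["cy"])/f,1]); o=T[:3,3]
        out.append(o+d*(z-o[2])/d[2])
    return np.array(out)
def save(n,fn):
    im,d=robot.grab_frame(n); cv2.imwrite("pics/"+fn,im[:,:,::-1]); np.save("pics/"+fn+".npy",d); return im,d
E
python3 - <<'E'
from h import *
for n in("top","scene"):
    save(n,n+"0.png"); c,f=cam(n); print(n,c,f)
print(robot.camera_info("wrist"), robot.read_tcp_rot(), robot.read_t())
E
```

```text
pics
top {'vfov': 43.190258577730944, 'cx': 319.16946746361106, 'cy': 202.30030734512917, 'view': array([[-0.011266  , -0.99993295,  0.00267815, -0.0387522 ],
       [-0.9983371 ,  0.01109651, -0.05656776,  0.52764149],
       [ 0.05653425, -0.00331099, -0.99839517,  1.51520777],
       [ 0.        ,  0.        ,  0.        ,  1.        ]])} 505.26782624464977
scene {'vfov': 57.830087627301175, 'cx': 314.46857266401145, 'cy': 199.36288361338288, 'view': array([[-0.78255262,  0.62255014,  0.00653626,  0.46275514],
       [ 0.47989442,  0.60985455, -0.63069706, -0.16754145],
       [-0.39662671, -0.49041692, -0.77600161,  1.23401384],
       [ 0.        ,  0.        ,  0.        ,  1.        ]])} 362.0746471584083
{'vfov': 70.27583894830593, 'cx': 312.1415250692534, 'cy': 195.55353534879762, 'T_tool_cam': array([[ 1.04869530e-04, -9.69577874e-01, -2.44783036e-01,
         6.53999636e-02],
       [ 9.99999913e-01,  2.59791841e-06,  4.18127982e-04,
         8.61499399e-04],
       [-4.04771713e-04, -2.44783059e-01,  9.69577790e-01,
        -1.57729855e-01],
       [ 0.00000000e+00,  0.00000000e+00,  0.00000000e+00,
         1.00000000e+00]])} [[-9.58337166e-01 -2.85638905e-01 -5.40425664e-04]
 [-2.85639389e-01  9.58336192e-01  1.37241873e-03]
 [ 1.25893289e-04  1.46960673e-03 -9.99998912e-01]] 0.1
```

View pics/top0.png

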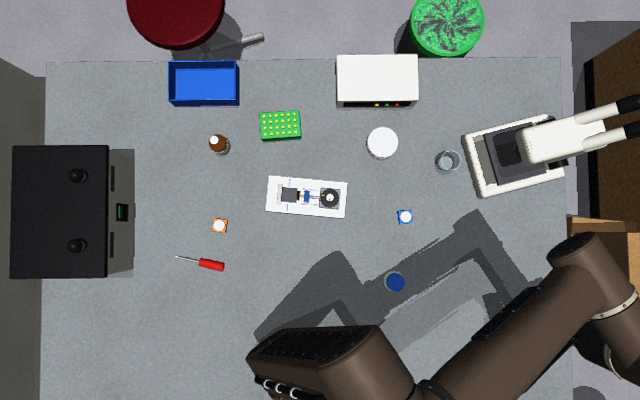

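View pics/scene0.png

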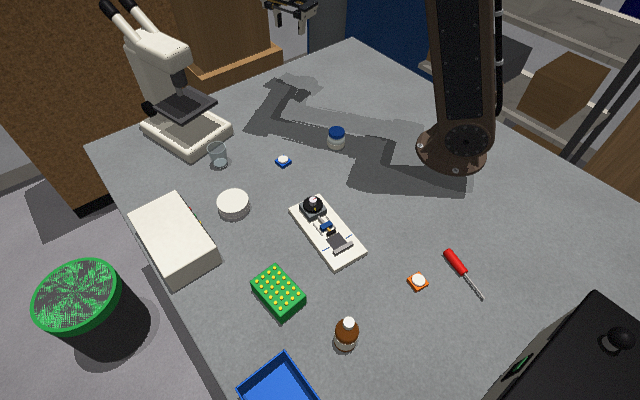

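The top view shows the stage around (307,197), with the knob at about (330,198) and the stop to its left at about (285,195). The blue holder is at (405,216) and the orange one at (219,226). Next I'll do a coarse localisation and then fly over for wrist views.

```bash
cat >> h.py <<'E'
def wpts(cs,uv,z):
    """cs=(R,p) tool pose at time of wrist picture; cast onto plane z"""
    c,f=cam("wrist"); R,p=cs; T=np.eye(4); T[:3,:3]=R; T[:3,3]=p; T=T@np.array(c["T_tool_cam"]); out=[]
    for u,v in np.atleast_2d(uv):
        d=T[:3,:3]@np.array([(u-c["cx"])/f,(v-c["cy"])/f,1]); o=T[:3,3]
        out.append(o+d*(z-o[2])/d[2])
    return np.array(out)
def pose(): return np.array(robot.read_tcp_rot()),np.array(robot.read_position())
def Rdown(a):
    """tool down, tool y axis at world angle a (rad)"""
    y=np.array([np.cos(a),np.sin(a),0]); z=np.array([0,0,-1.]); return np.c_[np.cross(y,z),y,z]
def rect(mask):
    cs,_=cv2.findContours(mask.astype(np.uint8),cv2.RETR_EXTERNAL,cv2.CHAIN_APPROX_NONE)
    c=max(cs,key=cv2.contourArea); return cv2.minAreaRect(c),cv2.contourArea(c)
E
python3 - <<'E'
from h import *
im=cv2.imread("pics/top0.png"); hsv=cv2.cvtColor(im,cv2.COLOR_BGR2HSV)
def roi(m,x0,y0,x1,y1):
    o=np.zeros_like(m); o[y0:y1,x0:x1]=m[y0:y1,x0:x1]; return o
H,S,V=cv2.split(hsv)
w=roi(((V>190)&(S<40)).astype(np.uint8),255,165,360,225); w=cv2.morphologyEx(w,cv2.MORPH_CLOSE,np.ones((5,5)))
r,a=rect(w); P=pts("top",cv2.boxPoints(r),.02); print("stage",r,a,P.round(4).tolist(),P.mean(0))
print("sides",np.linalg.norm(np.diff(P,axis=0),axis=1))
for nm,m in(("blue",roi(((H>100)&(H<130)&(S>110)).astype(np.uint8),390,200,425,235)),("orange",roi(((H<25)&(S>110)).astype(np.uint8),205,212,235,240))):
    r,a=rect(m); P=pts("top",cv2.boxPoints(r),.012); print(nm,r,a,P.mean(0),np.linalg.norm(np.diff(P,axis=0),axis=1))
print("knob",pts("top",(331,198),.075))
print("jar",pts("top",(395,282),.065),"beaker",pts("top",(448,160),.07),"dishes",pts("top",(382,142),.042))
E
```

```text
stage ((305.9022216796875, 196.27639770507812), (79.59223937988281, 35.83784103393555), 5.44033145904541) 2735.0 [[0.5044, 0.1202, 0.02], [0.6124, 0.1094, 0.02], [0.5868, -0.1302, 0.02], [0.479, -0.1184, 0.02]] [ 0.54567001 -0.0047591   0.02      ]
sides [0.10850062 0.24090139 0.10845277]
blue ((404.6000671386719, 216.30003356933594), (13.643820762634277, 13.767854690551758), 82.87498474121094) 40.0 [ 0.48198296 -0.30311346  0.012     ] [0.04183066 0.0413149  0.04176755]
orange ((219.22999572753906, 224.8899688720703), (13.435029029846191, 13.57645034790039), 8.130102157592773) 39.0 [0.46227764 0.25841936 0.012     ] [0.04097455 0.04071532 0.04096808]
knob [[ 0.53593175 -0.07903438  0.075     ]]
jar [[ 0.29004628 -0.26211721  0.065     ]] beaker [[ 0.64421465 -0.42401519  0.07      ]] dishes [[ 0.70450272 -0.23484496  0.042     ]]
```

Run:
```python
from h import *
st=np.radians(-6.1)
for nm,p in(("hold",(.482,-.303,.15)),("nest",(.551,.05,.1)),("knob",(.538,-.075,.1))):
    for a in range(-180,180,45):
        q=robot.ik(p,Rdown(st+np.radians(a)))
        print(nm,a,None if q is None else np.round(q,0).tolist())
robot.goto((.482,-.303,.15),Rdown(st+np.pi))
cs=pose(); save("wrist","w1.png"); np.savez("w1.npz",R=cs[0],p=cs[1]); print(cs,robot.read_t())
# noise of the torque sensor
t=np.array([robot.read_ft_torque() for _ in range(10)]); print(t.mean(0),t.std(0),robot.read_force(),robot.read_t())
```

```text
hold -180 [-12.0, 14.0, -19.0, 0.0, -57.0, 6.0]
hold -135 [-12.0, 14.0, -19.0, 0.0, -57.0, 51.0]
hold -90 [-12.0, 14.0, -19.0, 0.0, -57.0, 96.0]
hold -45 [-12.0, 14.0, -19.0, 0.0, -57.0, 141.0]
hold 0 [-12.0, 14.0, -19.0, 0.0, -57.0, -174.0]
hold 45 [-12.0, 14.0, -19.0, 0.0, -57.0, -129.0]
hold 90 [-12.0, 14.0, -19.0, 0.0, -57.0, -84.0]
hold 135 [-12.0, 14.0, -19.0, 0.0, -57.0, -39.0]
nest -180 [25.0, 16.0, -24.0, 0.0, -50.0, -32.0]
nest -135 [25.0, 16.0, -24.0, 0.0, -50.0, 13.0]
nest -90 [25.0, 16.0, -24.0, 0.0, -50.0, 58.0]
nest -45 [25.0, 16.0, -24.0, 0.0, -50.0, 103.0]
nest 0 [25.0, 16.0, -24.0, 0.0, -50.0, 148.0]
nest 45 [25.0, 16.0, -24.0, 0.0, -50.0, -167.0]
nest 90 [25.0, 16.0, -24.0, 0.0, -50.0, -122.0]
nest 135 [25.0, 16.0, -24.0, 0.0, -50.0, -77.0]
knob -180 [13.0, 15.0, -26.0, 0.0, -49.0, -19.0]
knob -135 [13.0, 15.0, -26.0, 0.0, -49.0, 26.0]
knob -90 [13.0, 15.0, -26.0, 0.0, -49.0, 71.0]
knob -45 [13.0, 15.0, -26.0, 0.0, -49.0, 116.0]
knob 0 [13.0, 15.0, -26.0, 0.0, -49.0, 161.0]
knob 45 [13.0, 15.0, -26.0, 0.0, -49.0, -154.0]
knob 90 [13.0, 15.0, -26.0, 0.0, -49.0, -109.0]
knob 135 [13.0, 15.0, -26.0, 0.0, -49.0, -64.0]
(array([[-1.07711547e-01, -9.94182157e-01,  2.49090923e-04],
       [-9.94182175e-01,  1.07711501e-01, -1.89660633e-04],
       [ 1.61727260e-04, -2.68070395e-04, -9.99999951e-01]]), array([ 0.48184599, -0.30373406,  0.15017331])) 1.8167
[ 0.03351026  0.11663554 -0.01771404] [6.9388939e-18 0.0000000e+00 0.0000000e+00] [ 0.50156613 -0.1989485  -0.01603456] 1.8167
```

View pics/w1.png

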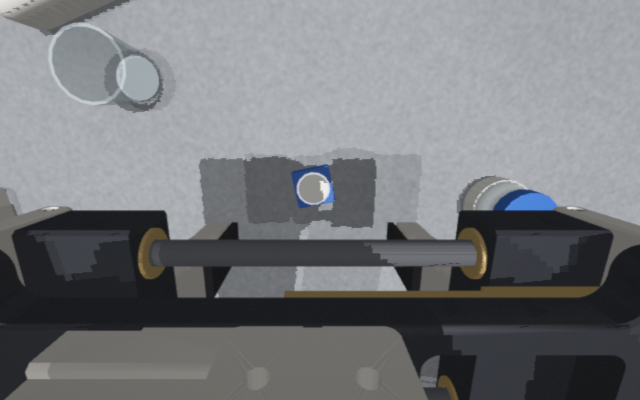

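The wrist view shows the blue holder at (314,187), turned slightly, with the jar and beaker well off to the sides. I'll measure it and grasp it.

```bash
cat > g.py <<'E'
from h import *
im=cv2.imread("pics/w1.png"); z=np.load("w1.npz"); cs=(z["R"],z["p"])
H,S,V=cv2.split(cv2.cvtColor(im,cv2.COLOR_BGR2HSV))
m=((H>100)&(H<130)&(S>110)).astype(np.uint8); m[:,:250]=0; m[:,370:]=0; m[215:]=0
r,a=rect(m); P=wpts(cs,cv2.boxPoints(r),.014); L=np.linalg.norm(np.diff(P,axis=0),axis=1)
c=P.mean(0); e=P[1]-P[0]; ang=np.arctan2(e[1],e[0])
st=np.radians(-6.1)+np.pi
ang+=np.round((st-ang)/(np.pi/2))*np.pi/2
print(r,P.round(4),L,c,np.degrees(ang))
E
python3 - <<'E'
exec(open("g.py").read())
if abs(L-.04).max()<.005:
    R=Rdown(ang)
    robot.goto((c[0],c[1],.06),R)
    robot.servo_line((c[0],c[1],.004),speed=.08)
    robot.move_gripper(0.0)
    print(robot.read_grip_width()*88,robot.read_finger_force(),robot.read_position(),robot.read_force())
    robot.servo_line((c[0],c[1],.12),speed=.15)
    print(robot.read_grip_width()*88,robot.read_finger_force(),robot.read_force(),robot.read_t())
    st=np.radians(-6.1); y=np.array([-np.sin(st),np.cos(st)]); n=np.array([.5457,-.0048])+y*.055
    q=n+y*.05
    robot.goto((*q,.2),Rdown(st+np.pi))
    robot.dwell(.2)
    cs=pose(); save("wrist","w2.png"); np.savez("w2.npz",R=cs[0],p=cs[1]); print(cs,robot.read_t())
E
```

```text
((312.7884826660156, 185.94229125976562), (37.45817947387695, 37.65428924560547), 78.69007110595703) [[ 0.5021 -0.3225  0.014 ]
 [ 0.463  -0.3261  0.014 ]
 [ 0.4589 -0.2859  0.014 ]
 [ 0.4993 -0.282   0.014 ]] [0.03922405 0.04036545 0.04051618] [ 0.48083544 -0.30414041  0.014     ] 185.1997673320042
39.68932791778675 29.98986840248108 [ 0.48085576 -0.30413345  0.00401734] [-0.17541751 -0.75111111 -0.57704191]
39.63170958078336 29.990154504776 [-0.43959128  0.34670022 -1.06248001] 4.8667
(array([[-1.07603775e-01, -9.94193790e-01, -3.67997005e-04],
       [-9.94193833e-01,  1.07603848e-01, -1.85737505e-04],
       [ 2.24256968e-04,  3.45874296e-04, -9.99999915e-01]]), array([0.55690207, 0.09868339, 0.19976649])) 6.6583
```

View pics/w2.png

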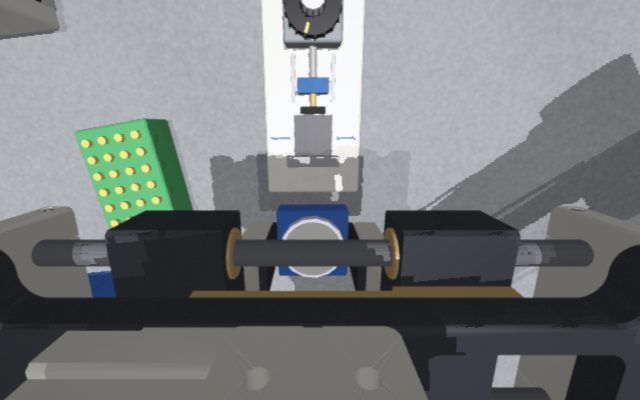

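The view shows the stage upright in the picture: knob at the top (313,5), jaw at (313,86), pad at (313,110), and a grey block at (313,133) with blue lines at its sides. I'll convert the key pixels before trusting this reading.

Run:
```python
from h import *
im=cv2.imread("pics/w2.png"); z=np.load("w2.npz"); cs=(z["R"],z["p"]); d=np.load("pics/w2.png.npy")
crop=cv2.resize(im[0:210,240:390],None,fx=3.8,fy=2.8*1,interpolation=cv2.INTER_NEAREST); cv2.imwrite("pics/c2.png",crop)
c,f=cam("wrist"); T=np.eye(4);T[:3,:3],T[:3,3]=cs; T=T@np.array(c["T_tool_cam"])
st=np.radians(-6.1); S=np.array([[np.cos(st),np.sin(st)],[-np.sin(st),np.cos(st)]])
for v in range(40,196,5):
    row=[]
    for u in (275,313,350):
        D=d[v,u]; P=T@np.array([(u-c["cx"])/f*D,(v-c["cy"])/f*D,D,1]); s=S@(P[:2]-[.5457,-.0048]); row+= [*(1000*s).round(1),(P[2]*1000).round(1)]
    print(v,row)
```

```text
40 [np.float64(39.6), np.float64(-48.1), np.float64(19.5), np.float64(-1.3), np.float64(-41.6), np.float64(44.4), np.float64(-41.2), np.float64(-48.0), np.float64(19.7)]
45 [np.float64(39.8), np.float64(-43.2), np.float64(19.4), np.float64(-1.3), np.float64(-39.6), np.float64(34.1), np.float64(-41.4), np.float64(-43.1), np.float64(19.6)]
50 [np.float64(40.0), np.float64(-38.3), np.float64(19.4), np.float64(-1.3), np.float64(-35.4), np.float64(31.9), np.float64(-41.7), np.float64(-38.5), np.float64(17.9)]
55 [np.float64(39.9), np.float64(-33.0), np.float64(20.8), np.float64(-1.3), np.float64(-30.4), np.float64(32.9), np.float64(-41.7), np.float64(-33.2), np.float64(19.4)]
60 [np.float64(40.3), np.float64(-28.3), np.float64(19.3), np.float64(-1.3), np.float64(-25.5), np.float64(33.0), np.float64(-41.8), np.float64(-28.2), np.float64(19.6)]
65 [np.float64(40.5), np.float64(-23.3), np.float64(18.9), np.float64(-1.3), np.float64(-20.6), np.float64(33.3), np.float64(-42.0), np.float64(-23.1), np.float64(19.8)]
70 [np.float64(40.6), np.float64(-18.1), np.float64(19.6), np.float64(-1.3), np.
[... 3593 characters left out ...]
p.float64(20.1)]
180 [np.float64(44.6), np.float64(105.1), np.float64(20.7), np.float64(-1.3), np.float64(105.5), np.float64(19.3), np.float64(-46.2), np.float64(105.7), np.float64(18.5)]
185 [np.float64(44.8), np.float64(111.4), np.float64(20.4), np.float64(-1.3), np.float64(111.6), np.float64(19.8), np.float64(-46.3), np.float64(111.7), np.float64(19.3)]
190 [np.float64(45.1), np.float64(117.7), np.float64(19.8), np.float64(-1.3), np.float64(117.8), np.float64(19.6), np.float64(-46.7), np.float64(118.4), np.float64(17.2)]
195 [np.float64(48.1), np.float64(129.2), np.float64(-0.9), np.float64(-1.3), np.float64(129.1), np.float64(-0.2), np.float64(-49.4), np.float64(129.3), np.float64(-0.9)]
```

View pics/c2.png

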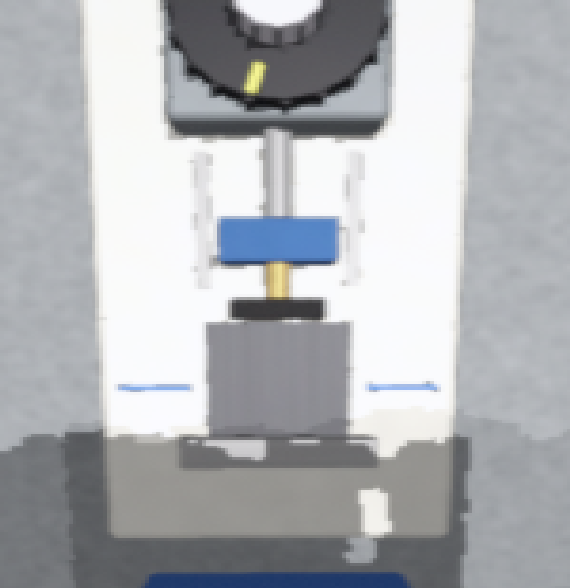

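Everything fits the given sizes: stop face at y ≈ 75 mm, jaw at about −1, bed height 20 mm. The stage's centre line is at u ≈ 313.2, which is a shift of about −1.2 mm in x. The pad face is at about y 28, so contact should come near 0.6 rad. I'll place the holder, check it and look at the knob.

```bash
cat >> h.py <<'E'
st=np.radians(-6.17); SX=np.array([np.cos(st),np.sin(st)]); SY=np.array([-np.sin(st),np.cos(st)])
O=np.array([.5457,-.0048])-.0012*SX
def W(x,y,z): return np.array([*(O+x*SX+y*SY),z])
def toS(P): return np.array([[ (p[:2]-O)@SX,(p[:2]-O)@SY,p[2]] for p in np.atleast_2d(P)])
E
python3 - <<'E'
from h import *
R=Rdown(st+np.pi)
robot.goto(W(0,.0525,.07),R)
robot.servo_line(W(0,.0525,.028),speed=.06)
f0=np.array(robot.read_force())
for z in (.0265,.0255,.0245,.0237):
    robot.servo_line(W(0,.0525,z),speed=.02); f=np.array(robot.read_force())-f0; print(z,f.round(2))
    if f[2]>3: break
robot.move_gripper(.62); print(robot.read_grip_width()*88)
robot.servo_line(W(0,.0525,.12),speed=.15)
robot.goto(W(0,.02,.2),R); robot.dwell(.2)
cs=pose(); save("wrist","w3.png"); np.savez("w3.npz",R=cs[0],p=cs[1]); print(toS(cs[1]),robot.read_t())
E
```

```text
0.0265 [-0.53  0.99  0.55]
0.0255 [-1.16  0.99 -0.69]
0.0245 [-0.58  0.12  0.76]
0.0237 [-1.36  0.33  4.7 ]
54.713460013735954
[[-0.00075548  0.0199057   0.19835323]] 11.1417
```

View pics/w3.png

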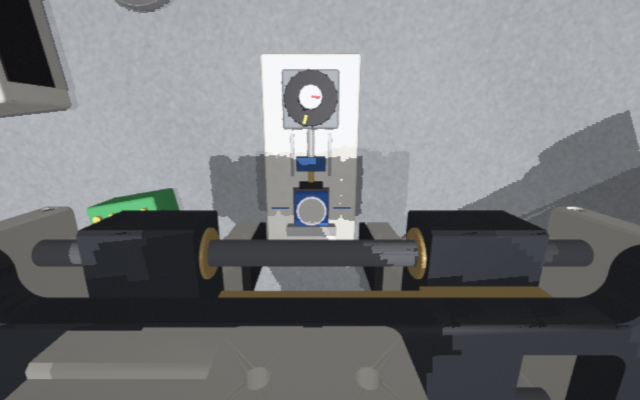

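Run:
```python
from h import *
im=cv2.imread("pics/w3.png"); z=np.load("w3.npz"); cs=(z["R"],z["p"])
H,S,V=cv2.split(cv2.cvtColor(im,cv2.COLOR_BGR2HSV))
def sub(m,x0,y0,x1,y1):
    o=np.zeros(m.shape,np.uint8); o[y0:y1,x0:x1]=m[y0:y1,x0:x1]; return o
b=sub((H>100)&(H<130)&(S>110),285,186,337,226); b=cv2.morphologyEx(b,cv2.MORPH_OPEN,np.ones((3,3)))
r,a=rect(b); print("holder",r,toS(wpts(cs,cv2.boxPoints(r),.034)).round(4).tolist(),toS(wpts(cs,r[0],.034)))
k=sub(V>150,296,82,326,111); k[V<150]=0; 
n,l,s,c=cv2.connectedComponentsWithStats(cv2.morphologyEx(k,cv2.MORPH_CLOSE,np.ones((3,3)))); print(s,c)
rg=sub(V<110,280,66,344,128); rg=cv2.morphologyEx(rg,cv2.MORPH_OPEN,np.ones((3,3)))
cc,_=cv2.findContours(rg,cv2.RETR_EXTERNAL,cv2.CHAIN_APPROX_NONE); cc=max(cc,key=cv2.contourArea); e=cv2.minEnclosingCircle(cc); print("ring",e,toS(wpts(cs,e[0],.055)))
for i in range(1,n):
    if s[i,4]>150: print("knob",toS(wpts(cs,c[i],.075)), toS(wpts(cs,[(s[i,0],c[i][1]),(s[i,0]+s[i,2],c[i][1])],.075)))
p=sub((V<70)&(S<90),296,178,326,192); ys=np.where(p[:,305:318].any(1))[0]; print("pad rows",ys)
print(toS(wpts(cs,(311,ys.max()+1),.034)))
```

```text
holder ((310.5, 197.0), (12.0, 33.0), 90.0) [[0.0196, 0.031, 0.034], [-0.0188, 0.031, 0.034], [-0.019, 0.0455, 0.034], [0.0198, 0.0455, 0.034]] [[0.0003973 0.0382291 0.034    ]]
[[     0      0    640    400 255540]
 [   299     84     24     25    460]] [[319.5169406  199.68572435]
 [310.08913043  96.32608696]]
ring ((310.33294677734375, 97.66361236572266), 28.05463218688965) [[ 0.00037765 -0.07030382  0.055     ]]
knob [[ 0.00053702 -0.06978104  0.075     ]] [[ 0.01093584 -0.06977598  0.075     ]
 [-0.01157272 -0.06978693  0.075     ]]
pad rows [181 182 183 184 185 186 187 188 189 190]
[[-0.00019321  0.03101713  0.034     ]]
```

The holder sits square at x ≈ 0 and the knob is at (0, −0.070), measured 22 mm across as given. I'll grip the knob above the ring and turn it in steps while watching the torque.

Run:
```python
from h import *
R=Rdown(st+np.pi+np.radians(40))
robot.goto(W(0,-.07,.12),R)
robot.move_gripper(.5)
robot.servo_line(W(0,-.07,.0625),speed=.1)
robot.dwell(.2); t0=np.array(robot.read_ft_torque()); f0=np.array(robot.read_force())
robot.move_gripper(0.0)
print(robot.read_grip_width()*88,robot.read_finger_force(),(np.array(robot.read_force())-f0).round(2),(np.array(robot.read_ft_torque())-t0).round(3),robot.read_position(),robot.read_t())
q=np.array(robot.read_qpos()); np.savez("k.npz",q=q,t0=t0,f0=f0)
for k in (4,8,12,16,20,24):
    q1=q.copy(); q1[5]-=k; robot.movej(q1)
    print(k,round(robot.read_qpos()[5]-q[5],2),(np.array(robot.read_ft_torque())-t0).round(3),round(robot.read_effort()[5],3),round(robot.read_finger_force(),1),(np.array(robot.read_force())-f0).round(1),round(robot.read_t(),2))
robot.dwell(.15); print((np.array(robot.read_ft_torque())-t0).round(3),robot.read_effort()[5])
```

```text
21.159913474128786 30.000204741954803 [1.11 1.25 1.44] [ 0.277 -0.061 -0.034] [ 0.53717754 -0.0741935   0.06263882] 13.8833
4 -3.9 [ 0.27  -0.125  0.063] -0.502 30.0 [ 2.   0.2 -0.6] 14.13
8 -7.84 [ 0.503 -0.262  0.119] -0.497 30.0 [ 1.3  0.8 -0.8] 14.38
12 -11.81 [ 0.575 -0.414  0.072] -0.493 30.0 [ 2.5  2.1 -0.8] 14.63
16 -15.8 [ 0.733 -0.67   0.113] -0.493 30.0 [ 2.2  2.2 -1. ] 14.88
20 -19.8 [ 0.812 -0.955  0.107] -0.493 30.0 [ 2.5  1.2 -2.3] 15.13
24 -23.79 [ 1.012 -1.262  0.092] -0.494 30.0 [ 4.6  2.6 -2.9] 15.38
[ 1.138 -1.449  0.165] -0.14040739741176367
```

Run:
```python
from h import *
z=np.load("k.npz"); q=z["q"]; t0=z["t0"]; base=[]
for k in range(26,54,2):
    q1=q.copy(); q1[5]-=k; robot.movej(q1)
    e=-robot.read_effort()[5]
    print(k,round(robot.read_qpos()[5]-q[5],2),round((np.array(robot.read_ft_torque())-t0)[2],3),round(e,3),round(robot.read_t(),2))
    if len(base)<2: base.append(e)
    elif e-np.mean(base)>.05: break
```

```text
26 -25.94 0.208 0.313 15.78
28 -27.94 0.149 0.32 16.03
30 -29.94 0.218 0.321 16.28
32 -31.94 0.143 0.322 16.53
34 -33.94 0.185 0.322 16.78
36 -35.94 0.227 0.331 17.03
38 -37.93 0.217 0.349 17.28
40 -39.93 0.235 0.367 17.53
```

The torque starts rising at about 35° (0.61 rad), which matches the picture. About 46° should give 9 N.

Run:
```python
from h import *
z=np.load("k.npz"); q=z["q"]; t0=z["t0"]
for k in (42,44,46):
    q1=q.copy(); q1[5]-=k; robot.movej(q1); e=-robot.read_effort()[5]
    print(k,round(robot.read_qpos()[5]-q[5],2),round((np.array(robot.read_ft_torque())-t0)[2],3),round(e-.322,3),round(robot.read_t(),2))
    if e-.322>.105: break
robot.dwell(.2)
robot.move_gripper(.45)
p=pose()[1]; robot.servo_line((p[0],p[1],.13),speed=.12)
R=Rdown(st+np.pi)
robot.goto(W(0,.02,.2),R); robot.dwell(.2)
cs=pose(); im,_=save("wrist","w4.png"); np.savez("w4.npz",R=cs[0],p=cs[1]); print(robot.read_t())
a=cv2.imread("pics/w3.png")[40:240,240:390]; b=cv2.imread("pics/w4.png")[40:240,240:390]
cv2.imwrite("pics/c4.png",cv2.resize(np.hstack([a,b]),None,fx=2.6,fy=2.6,interpolation=cv2.INTER_NEAREST))
```

```text
42 -41.93 0.258 0.063 17.78
44 -43.93 0.268 0.081 18.03
46 -45.93 0.224 0.099 18.28
20.5583
```

View pics/c4.png

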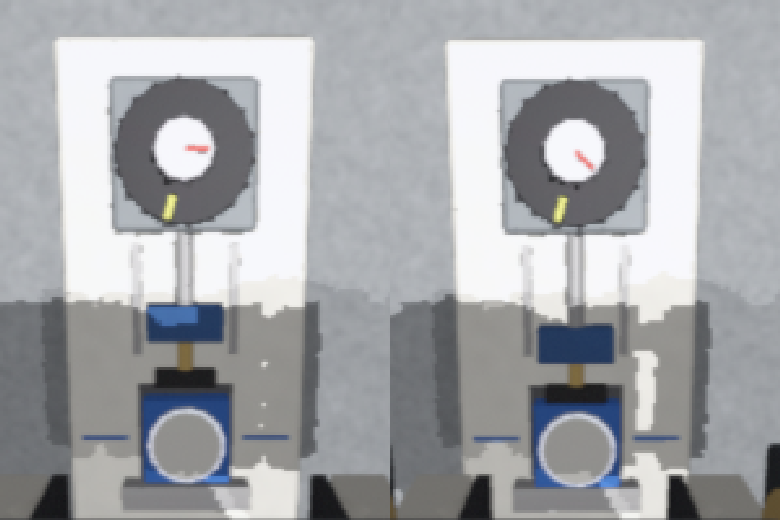

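The picture shows the knob's red mark turned by about 45° and the ring's yellow mark unmoved. The holder is flush and square against the stop, and the pad presses on it with about 8–9 N by torque. The gripper is clear, so I'm handing it in.

```bash
python3 -c "
from rig import robot
print(robot.job_done(), robot.read_t())"
```

```text
the job is handed in; nothing more can be done
the job is handed in; nothing more can be done
```

I set the blue holder square and flush against the stop, clamped it at an estimated 8–9 N (from the turning torque) using only the inner knob, backed the gripper clear and handed the job in; no verdict came back.

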